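# Line up the reagent vessels by height on the pad rail

### The arm

A 6-joint arm with a two-finger parallel gripper is mounted at the origin on a cart in front of the work surface, level with it; the furniture and walls round the work are solid. World frame = base frame: x ahead of the robot, y to its left, z up, the work surface at z = 0. Lengths are in mm, angles in rad, forces in N, time in s.
With the tool pointing down it reaches from about 275 to 750 mm from the base axis. Payload 10.2 kg.
Tool frame: the origin (TCP) lies at the very end of the fingers, on their centre line; the grasp point (between the pads) lies 19 mm behind it (ctrl.hold_point_z is the distance from the TCP to the grasp point, in mm); z points along the fingers, y is the direction in which the jaws open and shut (so a half turn about z gives the same grasp; the last joint's range is limited). The gripper opens to 85 mm and grips with 20 to 120 N. Pads are 22 mm wide; open, the fingers measure 114 mm over their backs; the gripper's body (76 mm by 85 mm) begins 54 mm behind the grasp point. The pads swing forward as they close: fully open they stand 13 mm farther back than shut.
Start: joints at [-1.538, 0.313, 1.498, -0, 1.331, -0.223], TCP at [132.822, -507.927, 231.294] pointing down, gripper open.
Joint ranges: [-2.94, 2.94], [-0.97, 2.17], [0.19, 2.56], [-1.23, 4.37], [0.02, 3.11], [-2.88, 2.88]. Speed limits (rad/s): [2.39, 2.39, 3.01, 3.14, 3.14, 3.14].

### API

Orientations are given as a unit quaternion [w, x, y, z].
In Python, from rig import readout, cams, workorder, spotter, ctrl gives the robot as it stands.
- The arm moves only by the tool step_arm, never from a script. Its argument "plan" is text: rows parted by semicolons, each of 5 numbers parted by spaces: the shift along the tool's x, y, z in cm, then the turn about the tool's z in degrees, then the opening in per cent of the stroke, from 0 (shut) to 100 (fully open). In form: x y z twist gripper; .... A call has 1 to 10 rows; each row is the pose to reach, as a shift and turn from the pose commanded when the call began, along the tool's axes at that moment; what a row does not reach only later rows make up. A row lasts 1/10 s, in which the tool goes at most 50 mm and 8.59 degrees, less where a joint would pass 70% of its speed; a pose out of reach is approached as far as the arm can. A call with a gripper value outside its range is refused whole. The fingers move at their own pace and stop on an object; "grip_force" is the grip in N (left out, the last holds). Time passes only in rows, so rows that repeat a pose let the fingers close. It gives the time, the measured TCP pose, the force and the opening at its end, in the units of the state.
- readout.sense(): the state, without advancing time (a new reading comes with each control period).
- cams.capture(name): name is "side" or "top" or "wrist"; returns (picture, depth): 384x512x3 uint8, red, green, blue; 384x512 float32, mm along the optical axis (not along the pixel's ray), 0 where there is no reading.
- cams.camera_info(name): a dict with "vfov" (degrees; the focal length in pixels is half the picture's height over the tangent of half this angle, whatever the lens; pixels are square), "cx", "cy" (the principal point, pixels), "rvec" (rotation vector, rad) and "tvec" (3), from world to camera coordinates, as OpenCV has them. Camera axes: x right, y down, z forward; pixel columns grow to the right and rows downward; lengths in mm; the calibration is good to about 2 mm. The wrist camera is an equidistant fisheye: a pixel r from the principal point sees the ray r / f radians off the axis. A picture is of the moment at which its call begins: read the wrist's pose just before it. camera_info takes no time and is no camera call; for the wrist camera it gives the pose at the moment of the call.
- workorder.finish_job(): hands the job in, once; it reports no verdict.
Trained networks look in the newest picture that a camera, given by its name, has taken for a name from the list of things; names that differ only in an ending like _2 or _b are one class to them, and where a whole thing is asked for, a point or a joint stands for the part that bears it (a point fixed in the world has none). Each returns a list of dicts, best first, with "conf" (0 to 1); they miss things now and then, are a little off and sometimes report something else, mostly with a low value. They report only what shows in the picture. A call takes as long as a camera call. They do not tell look-alikes from the thing itself.
- spotter.regions_of(camera, target): "pixels" (384x512 bool, what is visible of it) and "extent" ([centre column, centre row, width, height] in pixels, round what is visible of it).
The state is a dict: "time_s": time; "joints": joint angles; "dq": joint speeds; "tau": joint torques, N m; "eef_pos": TCP position; "ee_rot": TCP orientation; "force": force on the tool from outside, world axes, zero at the start; "wrist_torque": the same for the moment, N m; "grip_width": opening from 0.0 (shut) to 1.0 (fully open).
Only numpy, scipy, OpenCV 4.12 (cv2) and the standard library are available. Lean on these libraries where they do the work, as an engineer would, in place of code of your own. Each camera call takes 0.05 s, during which the arm holds its last target. There are 200 camera calls.

### The job

Line the four vessels (the two orange-capped bottles, the white pot and the beaker) up by height on the strip with the four round black pads, one upright in the middle of each pad: the tallest on the end pad next to the timer, then ever shorter, with the shortest next to the petri dish. Do not tip any of them over on the way, and leave the timer and the petri dish where they lie.

Things in the scene. Friction and masses are not known exactly. Their poses are not given: they have to be found in the camera images.
- big_bottle_mid (a point): the tallest vessel: glass bottle with sloping shoulders and a ribbed orange screw cap, 60 mm across, 123 mm tall; cap 37 mm across, its top 19 mm of the height; straight-sided up to about 75 mm; loose, stands upright on the bench at the start. The point is its centre, half-way up (62 mm above its underside); z is its upright axis
- white_pot_mid (a point): the second tallest: plain white round plastic pot with a grey screw cap, 56 mm across, 107 mm tall; cap 46 mm across from 94 mm up; straight-sided up to about 80 mm; loose, stands upright on the bench at the start. The point is its centre, half-way up (54 mm above its underside); z is its upright axis
- little_bottle_mid (a point): the third tallest: small glass bottle with a ribbed orange screw cap, 44 mm across, 88 mm tall; cap 37 mm across, its top 19 mm; straight-sided up to about 50 mm; loose, stands upright on the bench at the start. The point is its centre, half-way up (44 mm above its underside); z is its upright axis
- beaker_mid (a point): the shortest: empty clear glass beaker, open at the top, 49 mm across, 60 mm tall, thin walls; loose, stands upright on the bench at the start. The point is its centre, half-way up (30 mm above its underside); z is its upright axis
- pad_a: plain flat round black rubber pad, 72 mm across and 3 mm thick: the end pad on the side of +y (robot's left), in a straight row of four, 95 mm apart, on a fixed aluminium strip (375 x 94 x 8 mm, a lip 16 mm high above the bench along its far edge, 45 mm behind the pads' centres). Origin: centre of the pad's underside, 8 mm above the bench; a vessel stands on its top, 3 mm higher. y runs along the row, x across it, away from the robot
- pad_b: plain flat round black rubber pad, 72 mm across and 3 mm thick: second from the +y end, in a straight row of four, 95 mm apart, on a fixed aluminium strip (375 x 94 x 8 mm, a lip 16 mm high above the bench along its far edge, 45 mm behind the pads' centres). Origin: centre of the pad's underside, 8 mm above the bench; a vessel stands on its top, 3 mm higher. y runs along the row, x across it, away from the robot
- pad_c: plain flat round black rubber pad, 72 mm across and 3 mm thick: third from the +y end, in a straight row of four, 95 mm apart, on a fixed aluminium strip (375 x 94 x 8 mm, a lip 16 mm high above the bench along its far edge, 45 mm behind the pads' centres). Origin: centre of the pad's underside, 8 mm above the bench; a vessel stands on its top, 3 mm higher. y runs along the row, x across it, away from the robot
- pad_d: plain flat round black rubber pad, 72 mm across and 3 mm thick: the end pad on the side of -y (robot's right), in a straight row of four, 95 mm apart, on a fixed aluminium strip (375 x 94 x 8 mm, a lip 16 mm high above the bench along its far edge, 45 mm behind the pads' centres). Origin: centre of the pad's underside, 8 mm above the bench; a vessel stands on its top, 3 mm higher. y runs along the row, x across it, away from the robot
- timer: white square kitchen-type timer with three round buttons, 62 x 62 x 18 mm, lying loose on the bench just beyond one end of the strip (about 90 mm from the centre of that end's pad); may be at either end. Origin: centre of its underside
- dish: closed round flat petri dish, 90 mm across, 15 mm thick, lying loose just beyond the other end of the strip. Origin: centre of its underside
Things that resemble listed ones, but are neither listed nor needed, are in the scene too. What is shaped like the part that bears little_bottle_mid but blue is not meant. Leave any turquoise look-alike of the timer alone.

How it is judged (in metres and radians):
At the end, for the whole second after the job is handed in: Each vessel stands upright (within 0.1 rad), released and at rest on its own pad, its axis within 12 mm of the pad's centre and its height within 6 mm of standing on the pad, in falling order of height from the timer's end to the petri dish's end (((horizontal distance between timer and pad_a below 0.15 m and horizontal distance between big_bottle_mid and pad_a below 0.012 m and height (world z) of big_bottle_mid between 0.0665 and 0.0785 m and horizontal distance between white_pot_mid and pad_b below 0.012 m and height (world z) of white_pot_mid between 0.0585 and 0.0705 m and horizontal distance between little_bottle_mid and pad_c below 0.012 m and height (world z) of little_bottle_mid between 0.049 and 0.061 m and horizontal distance between beaker_mid and pad_d below 0.012 m and height (world z) of beaker_mid between 0.035 and 0.047 m) or (horizontal distance between timer and pad_d below 0.15 m and horizontal distance between big_bottle_mid and pad_d below 0.012 m and height (world z) of big_bottle_mid between 0.0665 and 0.0785 m and horizontal distance between white_pot_mid and pad_c below 0.012 m and height (world z) of white_pot_mid between 0.0585 and 0.0705 m and horizontal distance between little_bottle_mid and pad_b below 0.012 m and height (world z) of little_bottle_mid between 0.049 and 0.061 m and horizontal distance between beaker_mid and pad_a below 0.012 m and height (world z) of beaker_mid between 0.035 and 0.047 m)) and angle between each of big_bottle_mid, white_pot_mid, little_bottle_mid, beaker_mid's own z axis and vertical below 0.1 rad and linear speed of each of big_bottle, white_pot, little_bottle, beaker below 0.02 m/s); the robot touches nothing.
It fails at once if a vessel is tipped over (tilted by more than 0.6 rad) (angle between any of big_bottle_mid, white_pot_mid, little_bottle_mid, beaker_mid's own z axis and vertical above 0.6 rad).
It fails at once if the timer or the petri dish is moved by more than 20 mm (distance of any of timer, dish from where it was at the start of the episode above 0.02 m).
It also fails if it takes over 115 s, if anything falls off the work surface, if the arm or the gripper's body presses on something with over 40 N, if the wrist force passes 120 N, or if a joint passes its speed limit or range.

## Working session

There is one attempt and no reset: what is moved stays moved. The work goes in short steps, Python scripts to look and compute and a tool call to move; the robot and the scene stay as the last step left them, time stands still between calls to the robot, and variables do not carry over. Pictures are saved under pics/ and viewed, about 12 in all and at most 16, crops included, and the job is handed in when it is done.

Besides the shell and the picture viewer there is one more tool, called after "Call:" as a command line: name --argument value ..., lists and objects as JSON in quotes. step_arm: Moves the arm, as the interface text tells. Its arguments: {"type":"object","properties":{"plan":{"type":"string"},"grip_force":{"type":"number"}},"required":["plan"]}

```bash
mkdir -p pics; ls; python3 - <<'E'
from rig import readout,cams,ctrl
import cv2,numpy as np
s=readout.sense();print(s['eef_pos'],s['ee_rot'],s['time_s'],s['grip_width'])
ims=[]
for n in['side','top']:
    p,d=cams.capture(n);np.savez('%s.npz'%n,p=p,d=d);i=cams.camera_info(n);print(n,i)
    cv2.imwrite('pics/%s0.png'%n,cv2.resize(p[:,:,::-1],(800,600),interpolation=cv2.INTER_CUBIC))
E
```

```text
pics
[ 132.81073782 -507.66378524  230.72267605] [-6.40143455e-04  9.91830926e-01  1.27557835e-01  6.04958564e-05] 0.0 0.9999545065648513
side {'vfov': 48.94059375110784, 'cx': 249.43267195099696, 'cy': 196.60182487333688, 'rvec': array([ 0.30739326, -2.46808176,  1.67945697]), 'tvec': array([ 535.3546947 ,   51.52847707, 1550.50562686])}
top {'vfov': 57.84747649121724, 'cx': 249.46768826900816, 'cy': 195.21876078856138, 'rvec': array([ 2.19799549, -2.19584825,  0.11362401]), 'tvec': array([ 118.76687328,  488.79788666, 1041.35964794])}
```

View pics/top0.png

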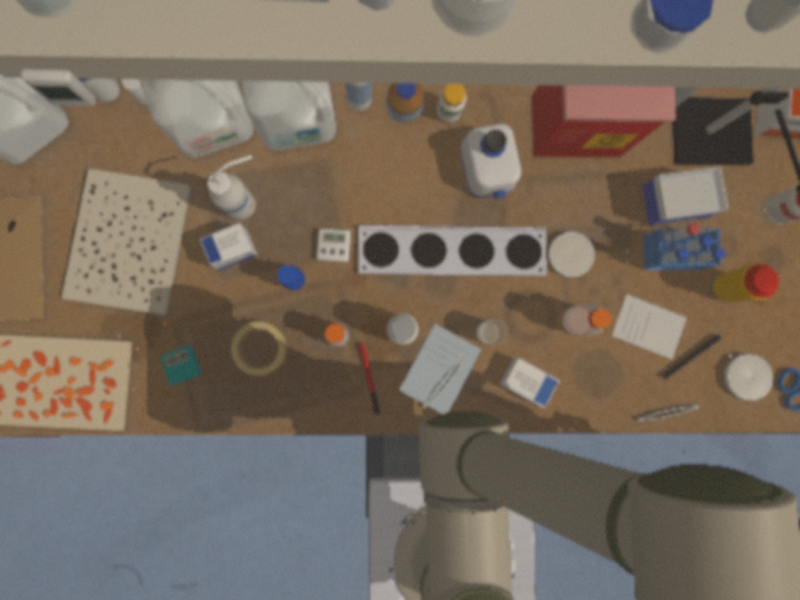

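View pics/side0.png

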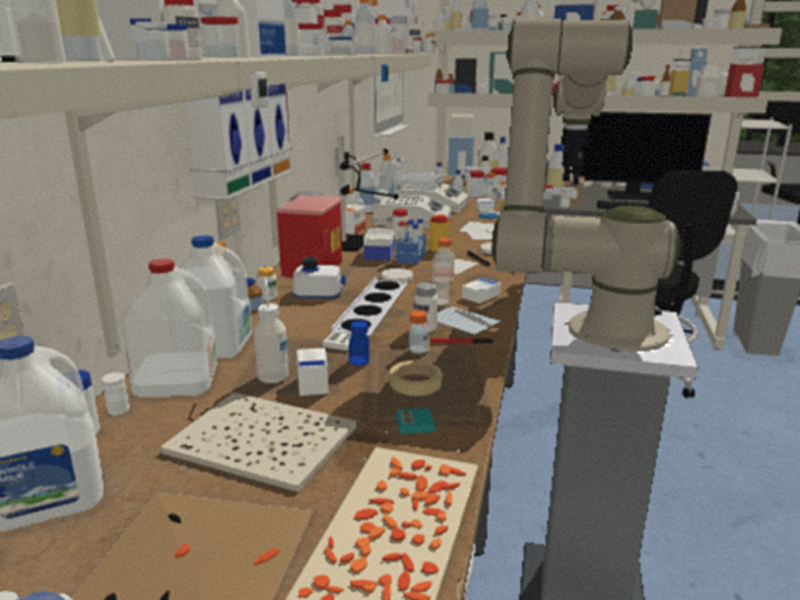

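The top view (800-px scale) shows the timer at (334,245) on the +y end and the dish at (571,254). So the order is big→pad_a, pot→b, little→c, beaker→d.

Candidates and look-alikes:
- **Orange caps:** (335,333) is the little bottle and (600,318) the big one. The blue bottle at (290,277) is a look-alike.
- **Pot:** (403,329). The white bottle at (232,195) and the lidded items at (452,100) and (748,377) are not meant.
- **Beaker:** (489,331).
- **Turquoise timer:** (180,365), to be left alone.

```bash
cat > h.py <<'E'
import numpy as np,cv2
from rig import readout,cams,spotter,workorder,ctrl
def cam(n):
    i=cams.camera_info(n);R=cv2.Rodrigues(np.array(i['rvec']))[0];t=np.array(i['tvec']).ravel()
    return 192/np.tan(np.radians(i['vfov'])/2),i['cx'],i['cy'],R,t
def cloud(n,d,c=None):
    f,cx,cy,R,t=c or cam(n)
    v,u=np.mgrid[:384,:512].astype(float);x=(u-cx)/f;y=(v-cy)/f
    if n=='wrist':
        r=np.hypot(x,y)+1e-9;k=np.tan(r)/r;x=x*k;y=y*k
    return (np.stack([x*d,y*d,d],-1)-t)@R      # world
def ray(n,u,v,z,c=None):   # pixel -> world at height z
    f,cx,cy,R,t=c or cam(n);x=(u-cx)/f;y=(v-cy)/f
    if n=='wrist':
        r=np.hypot(x,y)+1e-9;k=np.tan(r)/r;x*=k;y*=k
    C=-R.T@t;g=R.T@np.array([x,y,1.]);return C+g*(z-C[2])/g[2]
E
python3 - <<'E'
from h import *
p,d=cams.capture('top');W=cloud('top',d)
for n,h in[('big_bottle_mid',123),('white_pot_mid',107),('little_bottle_mid',88),('beaker_mid',60),('pad_a',11),('timer',18),('dish',15)]:
    for r in spotter.regions_of('top',n)[:5]:
        m=r['pixels']&(d>0);P=W[m]
        q=P[P[:,2]>h-9] if len(P) else P
        e=r['extent'];print(n,round(r['conf'],2),np.round(e,1),m.sum(),'med',np.round(np.median(P,0)),'top',len(q),np.round((q.min(0)+q.max(0))/2 if len(q) else 0),'ray',np.round(ray('top',e[0],e[1],h)))
cv2.imwrite('pics/c1.png',cv2.resize(p[180:240,190:410,::-1],(800,218),interpolation=cv2.INTER_CUBIC))
E
```

```text
big_bottle_mid 0.81 [376.5 205.8  30.3  16.5] 519 med [ 457. -237.   81.] top 141 [ 457. -251.  120.] ray [ 452. -228.  123.]
white_pot_mid 0.57 [257.3 211.7  21.4  19.5] 311 med [441. 101. 105.] top 197 [440.  98. 106.] ray [436. 100. 107.]
little_bottle_mid 0.73 [184.7 177.9  16.8   9.8] 216 med [535. 304.  84.] top 128 [538. 308.  86.] ray [532. 305.  88.]
little_bottle_mid 0.5 [215.2 214.1  17.7  13.9] 164 med [430. 219.  86.] top 123 [431. 221.  86.] ray [430. 218.  88.]
beaker_mid 0.59 [313.5 213.2  18.4  16.9] 251 med [435. -81.  12.] top 50 [435. -75.  57.] ray [433. -67.  60.]
pad_a 0.85 [336.9 160.8  19.9  28.8] 433 med [ 599. -147.   10.] top 433 [ 598. -147.   11.] ray [ 597. -153.   11.]
pad_a 0.69 [242.9 159.2  28.   25.3] 436 med [601. 139.  10.] top 436 [600. 137.  10.] ray [600. 139.  11.]
pad_a 0.68 [272.4 161.7  24.9  26.6] 408 med [598.  43.  10.] top 408 [599.  43.  11.] ray [593.  48.  11.]
pad_a 0.64 [307.2 161.9  21.   22.2] 393 med [599. -53.  11.] top 393 [598. -53.  10.] ray [593. -60.  11.]
timer 0.93 [116.5 232.1  23.9  23.5] 443 med [375. 520.  14.] top 422 [375. 522.  15.] ray [377. 516.  18.]
timer 0.55 [214.  156.9  26.   18.2] 386 med [607. 231.  14.] top 381 [608. 231.  15.] ray [606. 228.  18.]
dish 0.77 [366.4 162.6  28.   31.8] 644 med [ 590. -240.   14.] top 641 [ 589. -240.   13.] ray [ 591. -244.   15.]
```

View pics/c1.png

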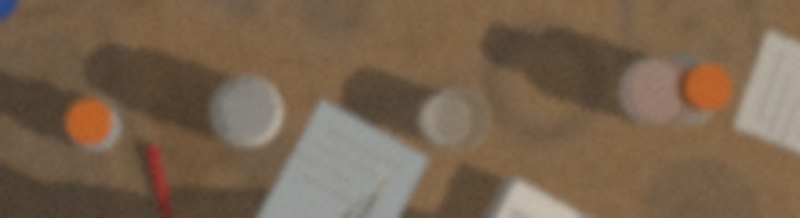

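The crop shows the little bottle at (90,122), the pot at (247,110), the beaker at (450,117) and the big bottle's cap at (708,88). The pink disc at (655,90) is the big bottle's liquid. All choices match the descriptions. I'll take the big bottle first and look with the wrist camera on the way.

Call:
step_arm --plan "37.9 -16.8 -1 -75.3 100;37.9 -16.8 -1 -75.3 100;37.9 -16.8 -1 -75.3 100;37.9 -16.8 -1 -75.3 100;37.9 -16.8 -1 -75.3 100;37.9 -16.8 -1 -75.3 100;37.9 -16.8 -1 -75.3 100;37.9 -16.8 -1 -75.3 100;37.9 -16.8 -1 -75.3 100;37.9 -16.8 -1 -75.3 100" --grip_force 60

```text
time_s: 1.5
eef_pos: [458.2, -248.0, 241.2]
ee_rot: [-0.0, 0.706, 0.709, 0.0]
force: [-0.9, -0.6, -0.3]
grip_width: 0.997
```

```bash
cat > w.py <<'E'
import sys
from h import *
s=readout.sense();q=s['ee_rot'];print(s['time_s'],np.round(s['eef_pos'],1),'yawtilt',np.round(q,4))
c=cam('wrist');p,d=cams.capture('wrist');W=cloud('wrist',d,c)
for a in sys.argv[1:]:
    n,h,sx,sy,rad=a.split(',');h,sx,sy,rad=map(float,(h,sx,sy,rad))
    for r in spotter.regions_of('wrist',n)[:3]:
        e=r['extent'];P=W[r['pixels']&(d>0)];q=P[P[:,2]>h-6]
        print(n,round(r['conf'],2),np.round(e),'top n',len(q),np.round((q.min(0)+q.max(0))/2,1) if len(q) else '',np.round(np.ptp(q,0)) if len(q) else '')
    m=(d>0)&(np.abs(W[...,2]-h)<6)&(np.hypot(W[...,0]-sx,W[...,1]-sy)<rad);q=W[m]
    if len(q): print(' depth',n,m.sum(),np.round((np.percentile(q,2,0)+np.percentile(q,98,0))/2,1),np.round(np.ptp(q,0)))
    if len(q)>20:
        (cx,cy),rr=cv2.minEnclosingCircle(q[:,:2].astype(np.float32));print('  circle',round(cx,1),round(cy,1),round(rr,1))
cv2.imwrite('pics/w%.0f.png'%(s['time_s']*100),p[:,:,::-1])
print('pics/w%.0f.png'%(s['time_s']*100))
E
python3 w.py big_bottle_mid,123,457,-250,35
```

```text
1.5 [ 458.2 -248.   241.2] yawtilt [-0.000e+00  7.057e-01  7.085e-01  1.000e-04]
big_bottle_mid 0.81 [257. 176.  54.  66.] top n 1095 [ 459.9 -249.7  120.5] [36. 34.  7.]
big_bottle_mid 0.28 [237.  22.  45.  43.] top n 0  
 depth big_bottle_mid 1113 [ 459.9 -249.9  121. ] [36. 35.  7.]
  circle 459.7 -250.5 18.2
pics/w150.png
```

Call:
step_arm --plan "-0.2 0.17 4 0 90;-0.2 0.17 8 0 80;-0.2 0.17 12 0 75;-0.2 0.17 14 0 75;-0.2 0.17 15.1 0 75;-0.2 0.17 15.1 0 75;-0.2 0.17 15.1 0 30;-0.2 0.17 15.1 0 30;-0.2 0.17 15.1 0 30;-0.2 0.17 15.1 0 30"

```text
time_s: 2.6
eef_pos: [459.8, -252.4, 92.2]
ee_rot: [0.002, 0.707, 0.707, 0.0]
force: [2.0, 0.3, 6.4]
grip_width: 0.433
```

Call:
step_arm --plan "0 0 0 0 30;0 0 0 0 20;0 0 0 0 20;0 0 0 0 20;0 0 0 0 20;0 0 0 0 20"

```text
time_s: 3.2
eef_pos: [459.7, -252.3, 92.2]
ee_rot: [0.002, 0.707, 0.707, 0.0]
force: [2.4, -0.7, 6.9]
grip_width: 0.43
```

Call:
step_arm --plan "0 0 -1 0 20;0 0 -2 0 20;0 0 -4 0 20;0 0 -6 0 20;0 0 -8 0 20;0 0 -8 0 20;0 0 -8 0 20"

```text
time_s: 3.9
eef_pos: [458.5, -251.3, 170.1]
ee_rot: [-0.0, 0.707, 0.707, -0.0]
force: [-0.2, -0.6, -2.3]
grip_width: 0.428
```

```bash
cat > v.py <<'E'
import sys
from h import *
s=readout.sense();print(s['time_s'],np.round(s['eef_pos'],1),np.round(s['force'],1),round(s['grip_width'],3))
out=[]
for n,box in[('side',(200,160,110,83)),('wrist',None)]:
    p,d=cams.capture(n)
    if box is None: i=cv2.resize(p,(552,414))
    else:
        x,y,w,h=map(int,sys.argv[1].split(',')) if len(sys.argv)>1 else box
        i=cv2.resize(p[y:y+h,x:x+w],(int(w*414/h),414),interpolation=cv2.INTER_CUBIC)
    out.append(i)
i=np.hstack(out);k=min(1,800/i.shape[1]);i=cv2.resize(i,None,fx=k,fy=k)
f='pics/v%.0f.png'%(s['time_s']*100);cv2.imwrite(f,i[:,:,::-1]);print(f)
E
python3 v.py 230,110,110,100
```

```text
3.9 [ 458.5 -251.3  170.1] [-0.2 -0.6 -2.3] 0.428
pics/v390.png
```

View pics/v390.png

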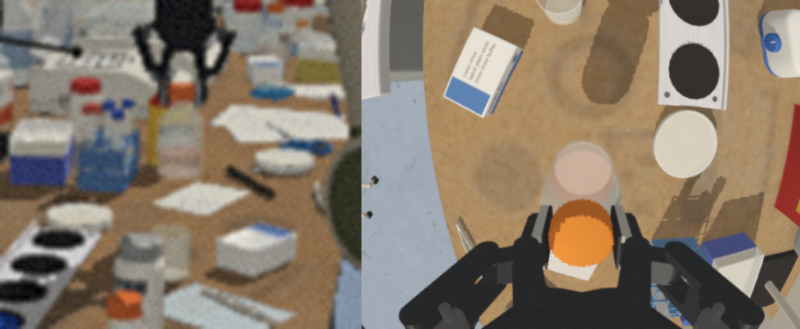

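The bottle hangs upright by its cap, and the wrist view shows it clear of the bench. I'll carry it to pad_a.

Call:
step_arm --plan "2.0 0.7 0 0 20;5.5 2.0 0 0 20;10 3.6 0 0 20;14.5 5.2 0 0 20;19 6.9 0 0 20;23.5 8.5 0 0 20;28 10.2 0 0 20;32.5 11.8 0 0 20;36 13.1 0 0 20;38 13.8 0 0 20"

```text
time_s: 5.0
eef_pos: [596.9, 131.3, 168.8]
ee_rot: [-0.001, 0.707, 0.708, -0.001]
force: [0.6, -0.3, -1.8]
grip_width: 0.429
```

Call:
step_arm --plan "0.7 0.25 0 0 20;0.7 0.25 0 0 20;0.7 0.25 0 0 20;0.7 0.25 0 0 20"

```text
time_s: 5.4
eef_pos: [599.3, 134.1, 170.3]
ee_rot: [-0.0, 0.708, 0.706, -0.0]
force: [0.3, -0.2, -2.8]
grip_width: 0.429
```

```bash
python3 w.py pad_a,11,599,42.7,45 dish,15,590,-240,60 white_pot_mid,107,440,98,35 big_bottle_mid,201,599,137,35
```

```text
5.4 [599.3 134.1 170.3] yawtilt [-0.000e+00  7.079e-01  7.063e-01 -2.000e-04]
pad_a 0.97 [258. 320.  48.  23.] top n 924 [599.6  17.8 103.2] [ 69. 208. 193.]
pad_a 0.85 [259. 158.  67.  41.] top n 1551 [601.1 152.7  43.5] [72. 43. 77.]
dish 0.55 [257. 237.  94. 147.] top n 10620 [605.6  58.6 105.3] [ 77. 215. 193.]
white_pot_mid 0.98 [105. 226.  86.  80.] top n 1423 [443.3  99.8 104.4] [44. 45.  7.]
 depth white_pot_mid 1425 [443.9 100.3 104.5] [45. 45.  7.]
  circle 442.3 99.6 23.4
big_bottle_mid 0.82 [256. 238.  97. 149.] top n 3911 [599.3 136.3 198.3] [36. 36.  7.]
 depth big_bottle_mid 4911 [599.6 137.  200.8] [64. 36. 12.]
  circle 599.5 141.6 32.1
pics/w540.png
```

Call:
step_arm --plan "0.17 0.1 2 0 20;0.17 0.1 4 0 20;0.17 0.1 5.3 0 20;0.17 0.1 6.1 0 20;0.17 0.1 6.4 0 20;0.17 0.1 6.6 0 20;0.17 0.1 6.6 0 20;0.17 0.1 6.6 0 20"

```text
time_s: 6.45
eef_pos: [600.8, 137.1, 104.9]
ee_rot: [0.0, 0.707, 0.707, 0.0]
force: [-0.2, -0.7, -3.4]
grip_width: 0.43
```

Call:
step_arm --plan "0 0 0.1 0 20;0 0 0.17 0 20;0 0 0.17 0 20;0 0 0.17 0 48;0 0 0.17 0 70;0 0 0.17 0 70;0 0 0.17 0 75;0 0 -2 0 80;0 0 -6 0 100;0 0 -11 0 100"

```text
time_s: 7.45
eef_pos: [599.7, 137.0, 214.1]
ee_rot: [-0.001, 0.707, 0.707, -0.001]
force: [0.8, -0.5, 0.9]
grip_width: 0.999
```

```bash
python3 w.py big_bottle_mid,134,599,137,35
```

```text
7.45 [599.7 137.  214.1] yawtilt [-0.0013  0.7074  0.7068 -0.0014]
big_bottle_mid 0.85 [258. 180.  61.  75.] top n 1459 [600.1 139.9 131.5] [36. 35.  7.]
 depth big_bottle_mid 1489 [600.  139.9 131.8] [36. 36.  7.]
  circle 599.7 139.6 18.2
pics/w745.png
```

Call:
step_arm --plan "-0.8 -3.5 0 0 100;-2 -8 0 0 100;-3 -12.5 0 0 100;-3.7 -15.5 0 0 100;-3.7 -15.7 2 0 100;-3.7 -15.7 6.5 0 100;-3.7 -15.7 11 0 100;-3.7 -15.7 14.5 0 100;-3.7 -15.7 16.5 0 100;-3.7 -15.7 16.6 0 90"

```text
time_s: 8.55
eef_pos: [441.9, 100.2, 46.1]
ee_rot: [-0.002, 0.707, 0.707, -0.002]
force: [0.5, 0.4, 0.3]
grip_width: 0.902
```

Call:
step_arm --plan "0 0 0 0 80;0 0 0 0 50;0 0 0 0 50;0 0 0 0 50;0 0 0 0 50;0 0 0 0 50;0 0 0 0 50"

```text
time_s: 9.25
eef_pos: [444.1, 100.3, 49.8]
ee_rot: [0.001, 0.707, 0.707, 0.001]
force: [-1.9, 0.3, 4.3]
grip_width: 0.627
```

Call:
step_arm --plan "0 0 -1 0 50;0 0 -3 0 50;0 0 -6 0 50;-0.7 2 -7 0 50;-1.9 5.5 -7 0 50;-3.2 9 -7 0 50;-4.4 12.5 -7 0 50;-5.4 15 -7 0 50;-5.7 15.6 -7 0 50;-5.7 15.6 -7 0 50"

```text
time_s: 10.25
eef_pos: [599.6, 42.8, 118.8]
ee_rot: [0.0, 0.708, 0.707, 0.0]
force: [-0.8, 0.6, -1.1]
grip_width: 0.632
```

Call:
step_arm --plan "0 0 0 0 50;0 0 0 0 50;0 0 0 0 50"

```text
time_s: 10.55
eef_pos: [598.9, 43.5, 118.7]
ee_rot: [0.0, 0.707, 0.707, 0.0]
force: [0.4, 0.4, -1.5]
grip_width: 0.626
```

```bash
python3 w.py white_pot_mid,177,600,43,26 pad_a,11,599,-52,45; python3 v.py 210,130,110,100
```

```text
10.55 [598.9  43.5 118.7] yawtilt [0.000e+00 7.072e-01 7.070e-01 1.000e-04]
white_pot_mid 0.57 [256. 263. 118. 156.] top n 5566 [599.4  50.4 184.5] [45. 31. 27.]
 depth white_pot_mid 5580 [599.2  51.2 173.9] [45. 32.  6.]
  circle 599.2 43.4 22.8
pad_a 0.94 [257. 179.  81.  58.] top n 2354 [600.7  56.   40.4] [72. 48. 68.]
pics/w1055.png
10.7 [599.2  43.3 118.5] [-0.3 -0.2 -2. ] 0.631
pics/v1070.png
```

Call:
step_arm --plan "0 0.1 2 0 50;0 0.1 4 0 50;0 0.1 5 0 50;0 0.1 5.5 0 50;0 0.1 5.7 0 50;0 0.1 5.75 0 50;0 0.1 5.75 0 50;0 0.1 5.75 0 50"

```text
time_s: 11.6
eef_pos: [600.7, 43.1, 61.3]
ee_rot: [0.0, 0.707, 0.707, 0.0]
force: [-0.3, -0.2, -1.6]
grip_width: 0.624
```

Call:
step_arm --plan "0 0 0.05 0 50;0 0 0.05 0 75;0 0 0.05 0 95;0 0 0.05 0 100;0 0 0 0 100;0 0 -3 0 100;0 0 -8 0 100;0 0 -12.5 0 100;0 0 -16 0 100;0 0 -16 0 100"

```text
time_s: 12.6
eef_pos: [602.1, 43.0, 226.3]
ee_rot: [0.004, 0.707, 0.707, 0.003]
force: [-0.3, 0.0, -0.2]
grip_width: 1.001
```

Call:
step_arm --plan "2.5 -2.5 0 0 100;6 -5.5 0 0 100;9.5 -8.8 0 0 100;13 -12 0 0 100;16 -15 0 0 100;17.6 -16.7 0 0 100;17.6 -16.8 0 0 100"

```text
time_s: 13.3
eef_pos: [430.6, 220.8, 220.5]
ee_rot: [-0.0, 0.706, 0.708, -0.0]
force: [0.7, 0.2, -0.2]
grip_width: 1.0
```

```bash
python3 w.py white_pot_mid,118,600,43,30  little_bottle_mid,88,430,219,35
```

```text
13.3 [430.6 220.8 220.5] yawtilt [-4.000e-04  7.062e-01  7.080e-01 -3.000e-04]
white_pot_mid 0.63 [384. 278.  13.  15.] top n 0  
white_pot_mid 0.4 [376. 220.  47.  46.] top n 0  
little_bottle_mid 0.87 [360.  95.  56.  44.] top n 995 [539.7 310.   85.7] [36. 36.  7.]
little_bottle_mid 0.7 [259. 173.  35.  55.] top n 1032 [433.7 222.9  85.8] [34. 36.  7.]
 depth little_bottle_mid 1041 [433.7 223.4  86. ] [35. 36.  7.]
  circle 434.0 223.2 18.2
pics/w1330.png
```

Call:
step_arm --plan "0.22 0.3 4 0 100;0.22 0.3 8.5 0 85;0.22 0.3 12.5 0 80;0.22 0.3 15.5 0 80;0.22 0.3 16.4 0 75;0.22 0.3 16.4 0 75;0.22 0.3 16.4 0 30;0.22 0.3 16.4 0 20;0.22 0.3 16.4 0 20;0.22 0.3 16.4 0 20"

```text
time_s: 14.45
eef_pos: [435.8, 221.7, 58.7]
ee_rot: [0.0, 0.707, 0.707, 0.001]
force: [-5.4, 0.5, 9.8]
grip_width: 0.415
```

Call:
step_arm --plan "0 0 0 0 20;0 0 0 0 20;0 0 0 0 20;0 0 0 0 20;0 0 -1 0 20;0 0 -3 0 20;0 0 -7 0 20;0 0 -11.5 0 20;0 0 -15 0 20;0 0 -15 0 20"

```text
time_s: 15.45
eef_pos: [437.5, 221.9, 212.5]
ee_rot: [0.003, 0.707, 0.707, 0.005]
force: [0.4, -0.2, -1.8]
grip_width: 0.418
```

Call:
step_arm --plan "-1.5 0.9 0 0 20;-4.5 2.7 0 0 20;-8.5 5.2 0 0 20;-12.5 7.6 0 0 20;-16.5 10 0 0 20;-20.5 12.4 0 0 20;-24 14.5 0 0 20;-26.5 16 0 0 20;-27.3 16.5 0 0 20;-27.3 16.5 0 0 20"

```text
time_s: 16.45
eef_pos: [600.3, -52.3, 206.3]
ee_rot: [-0.0, 0.708, 0.706, -0.0]
force: [-0.1, 0.5, -1.2]
grip_width: 0.414
```

Call:
step_arm --plan "0 0 2 0 20;0 0 5 0 20;0 0 8 0 20;0 0 9 0 20;0 0 9 0 20;0 0 9 0 20"

```text
time_s: 17.05
eef_pos: [600.9, -51.3, 118.4]
ee_rot: [0.001, 0.707, 0.707, 0.001]
force: [1.2, -0.8, -1.5]
grip_width: 0.414
```

```bash
python3 w.py little_bottle_mid,150,600,-52,26 pad_a,11,599,-147,45;  python3 v.py 210,130,110,100
```

```text
17.05 [600.9 -51.3 118.4] yawtilt [1.000e-03 7.071e-01 7.071e-01 6.000e-04]
little_bottle_mid 0.94 [258. 249.  70. 125.] top n 3671 [601.1 -49.1 146.1] [36. 37.  4.]
 depth little_bottle_mid 4506 [600.2 -48.4 150.1] [48. 37. 12.]
  circle 599.7 -47.7 24.6
pad_a 0.76 [255. 185.  80.  65.] top n 2807 [599.2 -43.3  39.3] [72. 56. 66.]
pad_a 0.75 [255.   7.  72.  15.] top n 522 [600.8 110.2  12.4] [56. 14. 13.]
 depth pad_a 246 [ 600.8 -178.     7.2] [75. 26.  4.]
  circle 601.6 -171.1 37.8
pics/w1705.png
17.2 [600.9 -51.7 118.3] [ 0.6 -0.6 -2.4] 0.413
pics/v1720.png
```

Call:
step_arm --plan "-0.2 0 1.5 0 20;-0.2 0 3 0 20;-0.2 0 4 0 20;-0.2 0 4.5 0 20;-0.2 0 4.75 0 20;-0.2 0 4.8 0 20;-0.2 0 4.8 0 20;-0.2 0 4.8 0 20"

```text
time_s: 18.1
eef_pos: [600.4, -53.8, 70.2]
ee_rot: [0.0, 0.707, 0.707, -0.0]
force: [-4.2, 0.0, 5.8]
grip_width: 0.412
```

Contact with the pad; I'll release, go up, then move over the beaker.

Call:
step_arm --plan "0 0 0 0 48;0 0 0 0 70;0 0 0 0 75;0 0 0 0 80;0 0 -3 0 90;0 0 -7 0 100;0 0 -11 0 100;0 0 -12 0 100;0 0 -12 0 100"

```text
time_s: 19.0
eef_pos: [600.9, -53.9, 190.2]
ee_rot: [0.001, 0.707, 0.707, 0.001]
force: [1.1, -0.3, -0.5]
grip_width: 1.0
```

```bash
python3 w.py little_bottle_mid,99,600,-52,26
```

```text
19.0 [600.9 -53.9 190.2] yawtilt [0.0014 0.7074 0.7069 0.0008]
little_bottle_mid 0.76 [255. 186.  42.  67.] top n 1374 [601.  -52.4  96.6] [36. 36.  7.]
 depth little_bottle_mid 1374 [601.  -51.8  97. ] [36. 36.  7.]
  circle 601.1 -52.5 18.3
pics/w1900.png
```

Call:
step_arm --plan "-0.3 -3.5 0 0 100;-0.8 -8 0 0 100;-1.4 -12.5 0 0 100;-2 -16 0 0 100;-2 -16.4 0 0 100;-2 -16.4 0 0 100" --grip_force 25

```text
time_s: 19.7
eef_pos: [435.8, -73.6, 188.0]
ee_rot: [-0.001, 0.708, 0.707, -0.0]
force: [1.0, 1.0, 0.5]
grip_width: 0.999
```

```bash
python3 w.py beaker_mid,60,435,-74,32
```

```text
19.7 [435.8 -73.6 188. ] yawtilt [-7.000e-04  7.077e-01  7.065e-01 -2.000e-04]
beaker_mid 0.96 [257. 180.  51.  53.] top n 482 [437.  -72.8  57.4] [49. 48.  7.]
 depth beaker_mid 506 [436.9 -72.6  57.3] [49. 48.  7.]
  circle 437.0 -72.9 24.7
pics/w1970.png
```

Call:
step_arm --plan "0.08 0.12 4.5 0 100;0.08 0.12 9 0 100;0.08 0.12 13 0 100;0.08 0.12 16 0 100;0.08 0.12 17 0 100;0.08 0.12 17 0 90;0.08 0.12 17 0 75;0.08 0.12 17 0 65;0.08 0.12 17 0 50;0.08 0.12 17 0 45"

```text
time_s: 20.8
eef_pos: [438.2, -73.1, 20.0]
ee_rot: [0.001, 0.707, 0.707, 0.0]
force: [-1.6, -0.0, 6.9]
grip_width: 0.562
```

Call:
step_arm --plan "0 0 0 0 45;0 0 0 0 45;0 0 0 0 45;0 0 0 0 45;0 0 -1 0 45;0 0 -3 0 45;0 0 -6 0 45;0 0 -8 0 45;0 0 -8 0 45"

```text
time_s: 21.7
eef_pos: [438.9, -73.3, 101.9]
ee_rot: [0.003, 0.707, 0.707, 0.001]
force: [0.5, -0.1, -0.9]
grip_width: 0.557
```

Call:
step_arm --plan "-0.7 1.5 0 0 45;-1.9 4.2 0 0 45;-3.5 7.7 0 0 45;-5 11 0 0 45;-6.4 14 0 0 45;-7.2 15.7 0 0 45;-7.4 16.2 0 0 45;-7.4 16.2 0 0 45;-7.4 16.2 0 0 45;-7.4 16.2 0 0 45"

```text
time_s: 22.7
eef_pos: [598.8, -146.4, 98.9]
ee_rot: [-0.0, 0.707, 0.707, -0.0]
force: [0.5, -1.1, -0.6]
grip_width: 0.564
```

```bash
python3 w.py beaker_mid,141,600,-147,32 pad_a,11,599,-147,37;  python3 v.py 210,130,110,100
```

```text
22.7 [ 598.8 -146.4   98.9] yawtilt [-2.000e-04  7.073e-01  7.069e-01 -1.000e-04]
beaker_mid 0.6 [257. 272. 112. 130.] top n 1634 [ 599.1 -146.5  137.7] [48. 50.  5.]
 depth beaker_mid 2410 [ 599.9 -146.2  140.2] [59. 50. 12.]
  circle 600.0 -141.9 30.3
pad_a 0.85 [257.  83.  91.  90.] top n 2216 [599.9 -51.4  52.5] [72. 71. 94.]
pad_a 0.7 [255.   5.  54.  11.] top n 345 [600.4  11.5   9.4] [40.  8.  7.]
 depth pad_a 4082 [ 599.  -136.6    9.3] [74. 59.  7.]
  circle 599.0 -147.0 37.0
pics/w2270.png
22.85 [ 599.2 -146.7   99.1] [ 0.2  0.6 -2.3] 0.563
pics/v2285.png
```

```bash
ls -t pics | head -1
```

```text
v2285.png
```

Call:
step_arm --plan "0 0.1 2 0 45;0 0.1 4 0 45;0 0.1 5.5 0 45;0 0.1 6.3 0 45;0 0.1 6.65 0 45;0 0.1 6.7 0 45;0 0.1 6.7 0 45;0 0.1 6.7 0 45"

```text
time_s: 23.75
eef_pos: [600.8, -147.1, 32.5]
ee_rot: [0.001, 0.707, 0.707, 0.0]
force: [-0.2, 0.1, -0.1]
grip_width: 0.56
```

Call:
step_arm --plan "0 0 0.1 0 45;0 0 0.1 0 45;0 0 0.1 0 65;0 0 0.1 0 85;0 0 0.1 0 100;0 0 0.1 0 100;0 0 -3 0 100;0 0 -7.5 0 100;0 0 -12 0 100;0 0 -14 0 100"

```text
time_s: 24.75
eef_pos: [601.6, -147.3, 176.4]
ee_rot: [0.003, 0.707, 0.707, 0.001]
force: [-0.2, -0.2, -0.0]
grip_width: 1.001
```

```bash
python3 w.py beaker_mid,71,600,-147,32 dish,15,590,-240,55
```

```text
24.75 [ 601.6 -147.3  176.4] yawtilt [0.0029 0.7073 0.7069 0.0011]
beaker_mid 0.57 [255. 187.  56.  62.] top n 592 [ 599.4 -146.5   68.4] [48. 49.  7.]
 depth beaker_mid 595 [ 599.6 -146.9   68.2] [49. 49.  7.]
  circle 599.5 -146.7 24.8
dish 0.83 [248. 251.  79.  71.] top n 3875 [ 594.1 -240.4   12.5] [87. 89.  7.]
 depth dish 3947 [ 593.7 -239.1   13.5] [90. 89.  7.]
  circle 593.6 -240.6 45.4
pics/w2475.png
```

Call:
step_arm --plan "-0.5 -4 -2 0 100;-1 -8 -4 0 100;-1.5 -12.5 -6 0 100;-2 -17 -6 0 100;-2 -20 -6 0 100;-2 -20 -6 0 100;-2 -20 -6 0 100"

```text
time_s: 25.6
eef_pos: [400.3, -166.7, 231.0]
ee_rot: [-0.001, 0.708, 0.707, 0.0]
force: [0.2, -0.3, 0.1]
grip_width: 1.001
```

```bash
python3 - <<'E'
from h import *
p,d=cams.capture('top');W=cloud('top',d)
for n,h,x,y,r in[('big',134,600,138,35),('pot',118,600,43,35),('lit',99,600,-52,35),('beak',71,600,-147,35),('timer',18,607,231,45),('dish',15,590,-240,55)]:
    m=(d>0)&(abs(W[...,2]-h)<7)&(np.hypot(W[...,0]-x,W[...,1]-y)<r);q=W[m];print(n,len(q),np.round((q.min(0)+q.max(0))/2,1) if len(q) else '')
for r in spotter.regions_of('top','pad_a')[:4]:
    q=W[r['pixels']&(d>0)];print('pad',np.round((q.min(0)+q.max(0))/2,1),np.ptp(q,0))
a=cv2.resize(p[130:220,195:385,::-1],(800,379),interpolation=cv2.INTER_CUBIC)
p,d=cams.capture('side');b=cv2.resize(p[150:240,190:310,::-1],(300,220),interpolation=cv2.INTER_CUBIC)
o=np.zeros((599,800,3),np.uint8);o[:379]=a;o[379:,:300]=b;cv2.imwrite('pics/end.png',o)
E
```

```text
big 134 [598.7 137.5 132.8]
pot 202 [597.   41.2 116.7]
lit 129 [598.6 -54.   98. ]
beak 59 [ 597.9 -148.5   69. ]
timer 372 [606.5 231.1  16.5]
dish 660 [ 590.7 -235.9   14.4]
pad [594.4 -49.6  16.8] [65.52186463 61.79513463 23.76070873]
```

View pics/end.png

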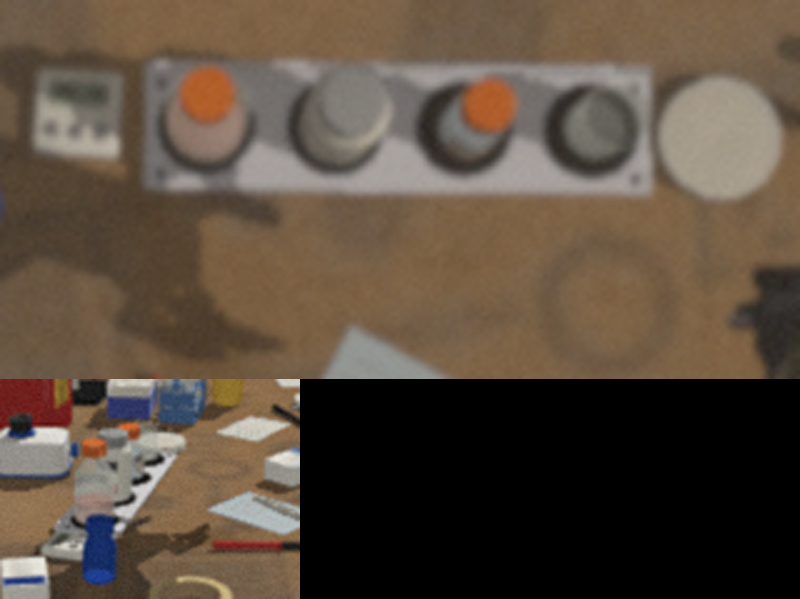

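The picture shows all four vessels upright on their pads: big bottle (207,95), pot (352,105), little bottle (488,105) and beaker (600,130). The timer and dish are in place and the gripper is clear.

```bash
python3 -c "
from rig import workorder;print(workorder.finish_job())"
```

```text
the job is handed in; nothing more can be done
None
```

I handed the job in at about 26 s of the 115 s. All four vessels stand upright, released, on their own pads. From the timer's end the order is big bottle (pad_a), white pot (pad_b), little bottle (pad_c) and beaker (pad_d), which is next to the petri dish. No verdict is reported.

- **Positions:** the last top-camera check put each vessel's axis within about 3 mm of its pad's centre (limit 12 mm). The heights fit standing on the pads.
- **Timer and dish:** the timer read the same as at the start. The dish read about 4 mm off along y, but the wrist camera put it less than 1 mm from its starting y. The robot never touched it, so I take the difference as measurement scatter.
- **Check that failed:** the final pad detection found only one pad, partly covered, so the pad centres are those measured earlier.

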